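Show the packer which tin goes next and where

ROBOT

A 6-joint arm with a two-finger parallel gripper is mounted at the origin on the work surface. World frame = base frame: x ahead of the robot, y to its left, z up, the work surface at z = 0. Lengths are in mm, angles in rad, forces in N, time in s.
With the tool pointing down it reaches from about 325 to 1000 mm from the base axis. Payload 5.1 kg.
Tool frame: the origin (TCP) lies midway between the tips of the shut fingers; the grasp point (between the pads) lies 19 mm behind it; z points along the fingers, y is the line along which they close (so a half turn about z gives the same grasp; the last joint's range is limited). The gripper opens to 85 mm and grips with 20 to 120 N. Pads are 22 mm wide; open, the fingers measure 114 mm over their backs; the gripper's body (76 mm by 85 mm) begins 54 mm behind the grasp point. The pads swing forward as they close: fully open they stand 13 mm farther back than shut.
Start: joints at [-1.257, 0.124, 1.65, -0, 1.367, -0.083], TCP at [251.172, -599.498, 231.322] pointing down, gripper open.
Joint ranges: [-2.61, 2.61], [-1.02, 2.33], [0.03, 2.71], [-1.35, 4.49], [0.32, 2.68], [-2.91, 2.91]. Speed limits (rad/s): [2.57, 2.57, 3.14, 3.14, 3.14, 3.14].

INTERFACE

Orientations are given as a unit quaternion [x, y, z, w].
In Python, from rig import manip gives the robot as it stands.
- The arm moves only by the shell command python3 -m handwheel 'ROWS' [FORCE]. ROWS is JSON, a list of rows, each a list of 7 numbers: the gripper command: -1 is fully open, 1 is shut, values between are in proportion, then the shift along the world's x, y, z in mm, then the turn, a rotation vector about the world's x, y, z in rad. A call has 1 to 20 rows; each row shifts and turns the commanded pose from where the row before left it; what a row does not reach is not made up. A row lasts 1/12 s, in which the tool goes at most 41.7 mm and 7.16 degrees, less where a joint would pass 70% of its speed; a pose out of reach is approached as far as the arm can. A call with a gripper value outside its range is refused whole. The fingers move at their own pace and stop on an object; FORCE is the grip in N (left out, the last holds). Time passes only in rows, so rows that do not move let the fingers close. It gives the time, the measured TCP pose, the force, the opening and the grip force at its end, in the units of the state.
- manip.read_state(): the state, without advancing time (a new reading comes with each control period).
- manip.camera(name): name is "side" or "top"; returns a dict with "image" (480x640x3 uint8, blue, green, red), "fx", "fy", "cx", "cy" (pixels), "T" (4x4, takes a point from camera to world coordinates). Camera axes: x right, y down, z forward; pixel columns grow to the right and rows downward; lengths in mm; the calibration is good to about 2 mm. A picture is of the moment at which its call begins. There is no depth.
- manip.hand_in(): hands the job in; it is judged then, once.
Trained networks look in a picture, given as the dict that the camera call returned (one of the last four; its "shot" number tells which), for a name from the list of things; names that differ only in an ending like _2 or _b are one class to them, and where a whole thing is asked for, a point or a joint stands for the part that bears it (a point fixed in the world has none). Each returns a list of dicts, best first, with "conf" (0 to 1); they miss things now and then, are a little off and sometimes report something else, mostly with a low value. They report only what shows in the picture. A call takes as long as a camera call.
- manip.recognise(picture, thing): "point" ([x, y, z] in mm, in world coordinates, good to about 4 mm: the middle of the surface that is visible of it).
- manip.regions_of(picture, thing): "region" (480x640 bool, what is visible of it).
- manip.landmark_of(picture, thing): "point" ([x, y, z] in mm, in world coordinates, good to about 4 mm: a listed point, or the origin of a listed thing).
The state is a dict: "time": time; "joint_pos": joint angles; "joint_vel": joint speeds; "joint_efforts": joint torques, N m; "ee_pos": TCP position; "eef_rot": TCP orientation; "wrist_force": force on the tool from outside, world axes, zero at the start; "moment": the same for the moment, N m; "grip_width": finger opening in mm; "gripper_force": force on a finger pad.
Only numpy, scipy, OpenCV 4.12 (cv2) and the standard library are available. Lean on these libraries where they do the work, as an engineer would, in place of code of your own. Each camera call takes 0.05 s, during which the arm holds its last target. There are 200 camera calls.

TASK

Show the packer which tin goes next and where it belongs: with the fingertips, point at the low, wide tin from just above the middle of its lid, a few centimetres off, and dwell there for two seconds. Then point in the same way at the middle of the empty compartment of the crate, from just above its open top, dwell two seconds and finish still pointing there. Do not touch the crate or any of the goods, and pass high over the other tins and packed items so that you point at none of them.

Things in the scene. Friction and masses are not known exactly. Their poses are not given: they have to be found in the camera images.
- tin_flat: the low, wide food tin to point at: 92 mm diameter, 40 mm high, standing loose on the table; origin at the centre of its underside, z up. Five tins stand on the table on the robot's left, in changing order, at least 100 mm between centres, all with the same steel and red label; this is the only one that is both low and wide
- tin_flat_lid (a point): centre of the flat tin's lid, 40 mm above the table
- empty_mouth (a point): the centre of the open top of the empty compartment, level with the crate's rim, 120 mm above the table; x and y along the crate's walls
- pad: square of brown cardboard, 80 x 80 x 2 mm, lying on the floor of the one empty compartment (5 mm above the table); origin at the centre of its underside
- crate: black plastic parcel crate fixed on the table on the robot's right, 240 x 240 mm outside, 120 mm high, walls, dividers and floor 5 mm, divided two by two into square compartments of 112 mm; origin at the centre of its underside, z up, x and y along its walls. Three compartments hold one item each, one is empty; which one changes. The compartments' centres lie 59 mm from the crate's centre in its x and y
- tin_wide: another tin, not to be touched or pointed at: as wide as the flat tin but twice as high, 92 mm diameter, 86 mm high; origin at the centre of its underside
- tin_wide_lid (a point): centre of that tin's lid, 86 mm above the table
- tin_tall: another tin, not to be touched or pointed at: the tallest tin, 74 mm diameter, 112 mm high; origin at the centre of its underside
- tin_tall_lid (a point): centre of that tin's lid, 112 mm above the table
- tin_medium: another tin, not to be touched or pointed at: ordinary tin, 74 mm diameter, 80 mm high; origin at the centre of its underside
- tin_medium_lid (a point): centre of that tin's lid, 80 mm above the table
- tin_small: another tin, not to be touched or pointed at: as low as the flat tin but narrow, 56 mm diameter, 40 mm high; origin at the centre of its underside
- tin_small_lid (a point): centre of that tin's lid, 40 mm above the table
- oil_bottle: bottle of oil, 66 mm diameter, 175 mm high, loose in a compartment of the crate, its underside 5 mm above the table; origin at the centre of its underside
- oil_bottle_top (a point): centre of its top, 180 mm above the table
- jar: glass jar, 68 mm diameter, 100 mm high, loose in a compartment of the crate, its underside 5 mm above the table; origin at the centre of its underside
- jar_top (a point): centre of its top, 105 mm above the table
- packed_tin: packed tin, 74 mm diameter, 80 mm high, loose in a compartment of the crate, its underside 5 mm above the table; origin at the centre of its underside
- packed_tin_lid (a point): centre of its top, 85 mm above the table
- tape_roll: roll of packing tape lying flat on the far part of the table, 100 mm across, 48 mm high; origin at the centre of its underside

How it is judged (in metres and radians):
On the way, in this order (a step that is already met when the one before it is completed fails the run):
1. the fingers point at the flat tin from just above it for 1.5 s (horizontal distance between the grasp point and tin_flat_lid below 0.03 m and z of the grasp point in the frame of tin_flat_lid between 0.02 and 0.1 m), for 1.5 s.
2. the fingers point at the empty compartment from just above it for 1.5 s (horizontal distance between the grasp point and empty_mouth below 0.035 m and z of the grasp point in the frame of empty_mouth between 0.005 and 0.1 m), for 1.5 s.
At the end, for the whole second after the job is handed in: The grasp point (19 mm behind the fingertips) is within 35 mm sideways of the middle of the empty compartment's mouth and 5 to 100 mm above the rim; all goods rest within 6 mm of their start. (At the tin: within 30 mm sideways, 20 to 100 mm above the lid.) (all of step 2 and distance of each of tin_flat, tin_wide, tin_tall, tin_medium, tin_small, oil_bottle, jar, packed_tin, tape_roll from where it was at the start of the episode below 0.006 m and linear speed of each of tin_flat, tin_wide, tin_tall, tin_medium, tin_small, oil_bottle, jar, packed_tin, tape_roll below 0.02 m/s); the robot touches nothing.
It fails at once if the robot touches a tin, the crate or another item (contact force between any of the fingers, the arm and tin_flat above 0.5 N or contact force between any of the fingers, the arm and tin_wide above 0.5 N or contact force between any of the fingers, the arm and tin_tall above 0.5 N or contact force between any of the fingers, the arm and tin_medium above 0.5 N or contact force between any of the fingers, the arm and tin_small above 0.5 N or contact force between any of the fingers, the arm and oil_bottle above 0.5 N or contact force between any of the fingers, the arm and jar above 0.5 N or contact force between any of the fingers, the arm and packed_tin above 0.5 N or contact force between any of the fingers, the arm and tape_roll above 0.5 N or contact force between any of the fingers, the arm and crate above 0.5 N).
It fails at once if an item is moved more than 10 mm (distance of any of tin_flat, tin_wide, tin_tall, tin_medium, tin_small, oil_bottle, jar, packed_tin, tape_roll from where it was at the start of the episode above 0.01 m).
It fails at once if the fingers point at another tin or item (grasp point within 20 mm sideways of the centre of its top and less than 50 mm above it) ((horizontal distance between the grasp point and tin_wide_lid below 0.02 m and z of the grasp point in the frame of tin_wide_lid below 0.05 m) or (horizontal distance between the grasp point and tin_tall_lid below 0.02 m and z of the grasp point in the frame of tin_tall_lid below 0.05 m) or (horizontal distance between the grasp point and tin_medium_lid below 0.02 m and z of the grasp point in the frame of tin_medium_lid below 0.05 m) or (horizontal distance between the grasp point and tin_small_lid below 0.02 m and z of the grasp point in the frame of tin_small_lid below 0.05 m) or (horizontal distance between the grasp point and packed_tin_lid below 0.02 m and z of the grasp point in the frame of packed_tin_lid below 0.05 m) or (horizontal distance between the grasp point and oil_bottle_top below 0.02 m and z of the grasp point in the frame of oil_bottle_top below 0.05 m) or (horizontal distance between the grasp point and jar_top below 0.02 m and z of the grasp point in the frame of jar_top below 0.05 m)).
It also fails if it takes over 48 s, if anything falls off the work surface, if the arm or the gripper's body presses on something with over 40 N, if the wrist force passes 120 N, or if a joint passes its speed limit or range.

## Working session

There is one attempt and no reset: what is moved stays moved. The work goes in short steps, Python scripts to look and compute and a shell command to move; the robot and the scene stay as the last step left them, time stands still between calls to the robot, and variables do not carry over. Pictures are saved under pics/ and viewed, at most 10 in all, crops included, and the job is handed in when it is done.

```bash
mkdir -p pics && python3 - <<'E'
from rig import manip
import cv2
s=manip.read_state();print(s['time'],s['ee_pos'],s['eef_rot'],s['grip_width'])
for c in('top','side'):
    p=manip.camera(c);cv2.imwrite(f'pics/{c}0.png',p['image'])
    for n in['tin_flat_lid','tin_wide_lid','tin_tall_lid','tin_medium_lid','tin_small_lid','empty_mouth','pad','crate','oil_bottle_top','jar_top','packed_tin_lid','tape_roll']:
        P=__import__('numpy').linalg.inv(p['T'])
        for r in manip.landmark_of(p,n)[:2]:
            q=P@[*r['point'],1]
            print(c,n,[round(float(v)) for v in r['point']],round(r['conf'],2),'px',int(p['fx']*q[0]/q[2]+p['cx']),int(p['fy']*q[1]/q[2]+p['cy']))
E
```

```text
0.0 [ 250.98071326 -598.94341883  230.05116184] [ 9.80389241e-01  1.97068193e-01 -1.10673483e-04 -1.02487724e-03] 85.08208204156489
top tin_flat_lid [576, 61, 1] 0.31 px 290 240
top tin_wide_lid [454, 252, 87] 0.75 px 203 289
top tin_tall_lid [587, 329, 106] 0.86 px 169 229
top tin_medium_lid [444, 94, 82] 0.93 px 274 293
top tin_small_lid [590, 199, 36] 0.82 px 231 232
top tin_small_lid [587, 201, 3] 0.29 px 233 236
top empty_mouth [440, -266, 119] 0.63 px 438 294
top pad [444, -266, 9] 0.82 px 428 294
top pad [558, -253, 4] 0.36 px 420 247
top crate [497, -203, 1] 0.98 px 400 272
top oil_bottle_top [549, -138, 180] 0.57 px 381 240
top oil_bottle_top [589, 327, 110] 0.39 px 169 228
top jar_top [428, -146, 103] 0.73 px 382 300
top packed_tin_lid [560, -254, 87] 0.6 px 428 241
top tape_roll [727, 72, -5] 0.8 px 287 180
top tape_roll [558, -253, 3] 0.68 px 420 247
side tin_flat_lid [580, 64, 36] 0.57 px 317 264
side tin_flat_lid [443, -266, 0] 0.35 px 303 439
side tin_wide_lid [454, 255, 87] 0.89 px 233 204
side tin_tall_lid [580, 333, 112] 0.67 px 279 166
side tin_medium_lid [448, 94, 79] 0.85 px 247 252
side tin_small_lid [589, 201, 41] 0.78 px 301 222
side tin_small_lid [557, -254, 8] 0.72 px 370 407
side pad [442, -267, 1] 0.74 px 302 439
side pad [450, 96, 80] 0.24 px 247 251
side crate [496, -205, -2] 0.95 px 323 396
side oil_bottle_top [555, -134, 182] 0.63 px 343 276
side oil_bottle_top [427, -154, 3] 0.31 px 273 381
side jar_top [427, -154, 104] 0.72 px 268 342
side jar_top [441, 97, -1] 0.45 px 247 282
side packed_tin_lid [559, -255, 88] 0.68 px 374 376
side packed_tin_lid [580, 65, 37] 0.6 px 317 263
side tape_roll [730, 69, 0] 0.97 px 383 259
side tape_roll [443, 94, -4] 0.19 px 249 284
```

View pics/top0.png

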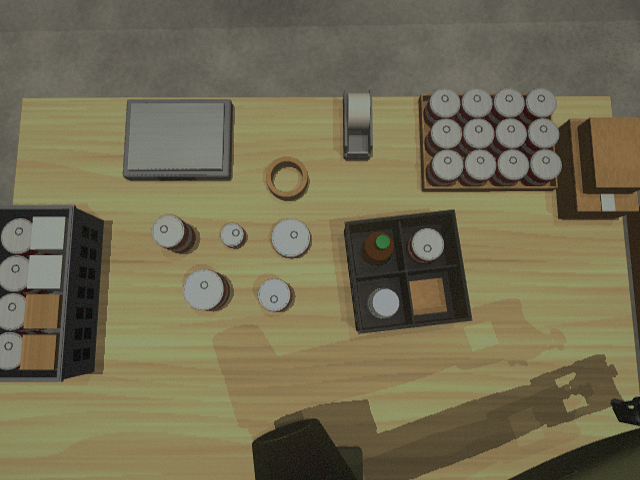

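View pics/side0.png

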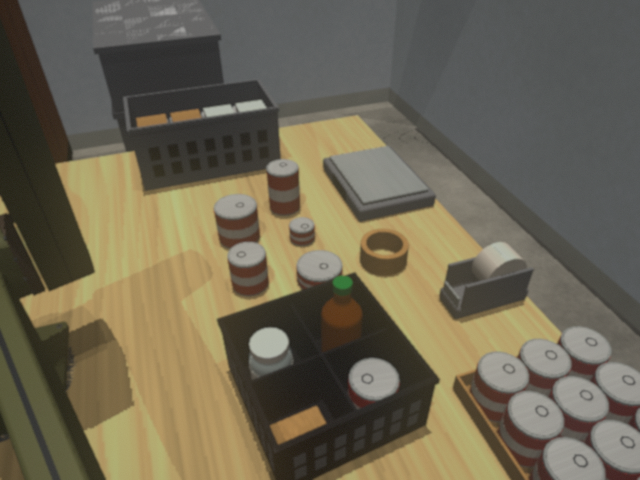

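The top view shows the flat tin's wide lid at about (291,238), with the small tin at (232,235) and the medium one at (275,294). The empty compartment with the brown pad is at (428,296), and the bottle is at (380,243). The side view agrees: the flat tin is low at (320,270) and the pad is at (300,425). So the flat tin's lid is at about (579,63,40) and the empty mouth at about (442,-265,120), which fits the crate's centre to its 83 mm diagonal.

I'll raise the arm, shut the fingers and travel high.

```bash
python3 -m handwheel '[[1,0,0,30,0,0,0],[1,0,0,35,0,0,0],[1,0,0,35,0,0,0],[1,0,0,20,0,0,0],[1,15,30,0,0,0,0],[1,15,30,0,0,0,0],[1,15,30,0,0,0,0],[1,15,30,0,0,0,0],[1,15,30,0,0,0,0],[1,15,30,0,0,0,0],[1,15,30,0,0,0,0],[1,15,30,0,0,0,0],[1,15,30,0,0,0,0],[1,15,30,0,0,0,0],[1,15,30,0,0,0,0],[1,15,30,0,0,0,0],[1,15,30,0,0,0,0],[1,15,30,0,0,0,0],[1,15,30,0,0,0,0],[1,0,0,0,0,0,0]]'
```

```text
time: 2.97
ee_pos: [477.7, -145.2, 351.5]
eef_rot: [0.98, 0.2, 0.001, -0.001]
wrist_force: [-0.3, -0.4, -0.7]
grip_width: -0.1
gripper_force: 0.0
```

Still to go: (+101, +208).

```bash
python3 -m handwheel '[[1,14,30,0,0,0,0],[1,14,30,0,0,0,0],[1,14,30,0,0,0,0],[1,14,30,0,0,0,0],[1,15,30,0,0,0,0],[1,15,30,0,0,0,0],[1,15,28,0,0,0,0],[1,0,0,0,0,0,0],[1,0,0,0,0,0,0],[1,0,0,-30,0,0,0],[1,0,0,-30,0,0,0],[1,0,0,-30,0,0,0],[1,0,0,-30,0,0,0],[1,0,0,-20,0,0,0],[1,0,0,0,0,0,0],[1,0,0,0,0,0,0]]' && python3 - <<'E'
from rig import manip
import cv2
for c in('top','side'):
    p=manip.camera(c);cv2.imwrite(f'pics/{c}1.png',p['image'])
    for r in manip.landmark_of(p,'tin_flat_lid')[:2]:print(c,r['point'],r['conf'])
E
```

```text
time: 4.3
ee_pos: [576.3, 57.3, 210.5]
eef_rot: [0.981, 0.196, -0.001, -0.0]
wrist_force: [0.5, 0.3, 0.8]
grip_width: 0.2
gripper_force: 0.0
top [580.3, 61.8, 35.1] 0.76
top [586.9, 325.3, 109.1] 0.72
side [578.8, 64.3, 38.7] 0.67
side [551.8, -139.5, -0.3] 0.67
```

View pics/side1.png

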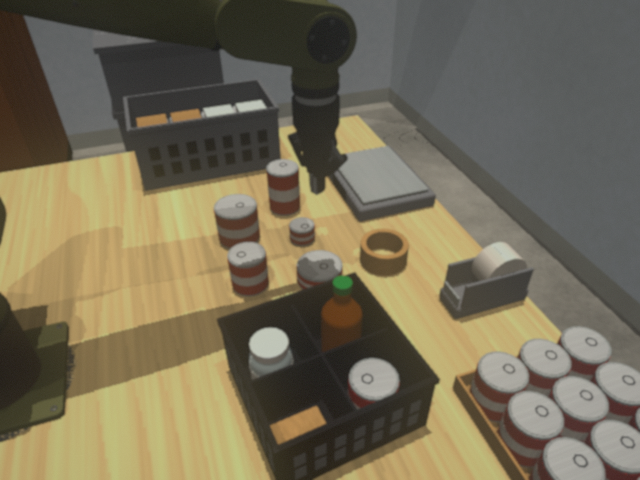

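The side view shows the fingertips at (318,188), straight above the flat tin at (320,268), and nothing has been disturbed. I'll descend and dwell.

```bash
python3 -m handwheel '[[1,3,5,-30,0,0,0],[1,0,0,-30,0,0,0],[1,0,0,-30,0,0,0],[1,0,0,-25,0,0,0],[1,0,0,-12,0,0,0],[1,0,0,0,0,0,0],[1,0,0,0,0,0,0],[1,0,0,0,0,0,0],[1,0,0,0,0,0,0],[1,0,0,0,0,0,0],[1,0,0,0,0,0,0],[1,0,0,0,0,0,0],[1,0,0,0,0,0,0],[1,0,0,0,0,0,0],[1,0,0,0,0,0,0],[1,0,0,0,0,0,0],[1,0,0,0,0,0,0],[1,0,0,0,0,0,0],[1,0,0,0,0,0,0],[1,0,0,0,0,0,0]]' && python3 -m handwheel '[[1,0,0,0,0,0,0],[1,0,0,0,0,0,0],[1,0,0,0,0,0,0],[1,0,0,0,0,0,0],[1,0,0,0,0,0,0],[1,0,0,0,0,0,0],[1,0,0,0,0,0,0],[1,0,0,0,0,0,0],[1,0,0,0,0,0,0],[1,0,0,0,0,0,0],[1,0,0,0,0,0,0],[1,0,0,0,0,0,0]]' && python3 - <<'E'
from rig import manip
import cv2
p=manip.camera('side');cv2.imwrite('pics/side2.png',p['image'])
E
```

```text
time: 6.17
ee_pos: [580.2, 63.5, 84.3]
eef_rot: [0.98, 0.197, -0.0, 0.0]
wrist_force: [-0.0, 0.5, 0.4]
grip_width: -0.4
gripper_force: 0.0
time: 7.17
ee_pos: [580.2, 63.5, 84.3]
eef_rot: [0.98, 0.197, 0.0, -0.0]
wrist_force: [-0.3, -0.5, 0.1]
grip_width: 0.3
gripper_force: 0.0
```

View pics/side2.png

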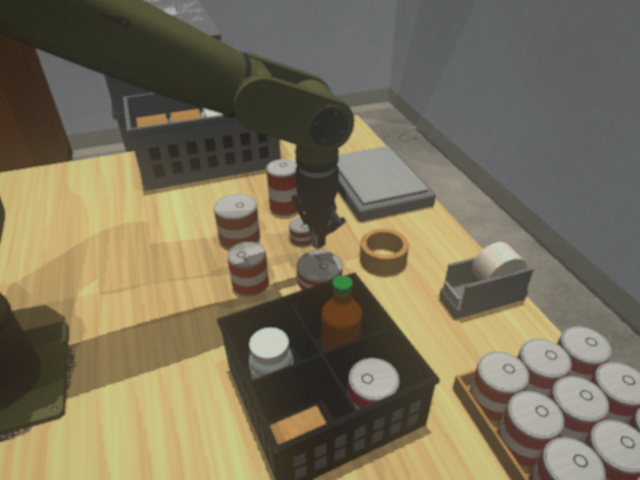

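The side view shows the tips at (319,243), just above the flat tin's lid at (320,262), clear of everything. The dwell lasted over 2 s. I'll go up, then across to the compartment.

```bash
python3 -m handwheel '[[1,0,0,30,0,0,0],[1,0,0,34,0,0,0],[1,0,0,34,0,0,0],[1,0,0,34,0,0,0],[1,0,0,34,0,0,0],[1,0,0,34,0,0,0],[1,0,0,34,0,0,0],[1,0,0,34,0,0,0],[1,0,0,0,0,0,0]]' && python3 -m handwheel '[[1,-12,-30,0,0,0,0],[1,-13,-30,0,0,0,0],[1,-12,-30,0,0,0,0],[1,-13,-30,0,0,0,0],[1,-12,-30,0,0,0,0],[1,-13,-30,0,0,0,0],[1,-12,-30,0,0,0,0],[1,-13,-30,0,0,0,0],[1,-12,-30,0,0,0,0],[1,-13,-30,0,0,0,0],[1,-13,-29,0,0,0,0],[1,0,0,0,0,0,0],[1,0,0,0,0,0,0],[1,0,0,0,0,0,0]]' && python3 - <<'E'
from rig import manip
import cv2
p=manip.camera('side');cv2.imwrite('pics/side3.png',p['image'])
for n in('pad','crate','empty_mouth'):print(n,[(r['point'],r['conf']) for r in manip.landmark_of(p,n)[:1]])
E
```

```text
time: 7.97
ee_pos: [582.6, 63.6, 362.1]
eef_rot: [0.98, 0.197, 0.007, 0.001]
wrist_force: [-0.5, -0.5, 1.6]
grip_width: 0.1
gripper_force: 0.0
time: 9.13
ee_pos: [442.2, -265.3, 352.1]
eef_rot: [0.98, 0.197, 0.0, -0.0]
wrist_force: [0.7, -0.2, -0.5]
grip_width: -0.0
gripper_force: 0.0
pad [([440.4, -264.6, -0.6], 0.58)]
crate [([494.6, -206.2, 0.8], 0.85)]
empty_mouth []
```

View pics/side3.png

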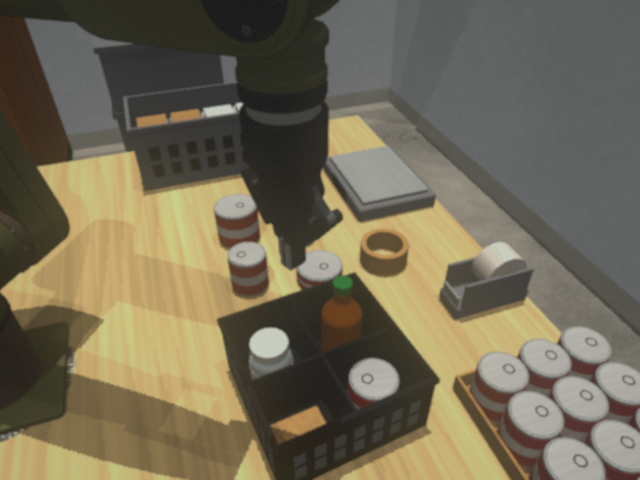

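The side view shows the tips at (293,262), in line above the empty compartment with the pad at (300,425). Everything is in place. I'll descend to about TCP z = 155, which puts the grasp point about 54 mm above the rim, and dwell.

```bash
python3 -m handwheel '[[1,0,0,-30,0,0,0],[1,0,0,-30,0,0,0],[1,0,0,-30,0,0,0],[1,0,0,-30,0,0,0],[1,0,0,-30,0,0,0],[1,0,0,-25,0,0,0],[1,0,0,-15,0,0,0],[1,0,0,-7,0,0,0],[1,0,0,0,0,0,0],[1,0,0,0,0,0,0],[1,0,0,0,0,0,0],[1,0,0,0,0,0,0],[1,0,0,0,0,0,0],[1,0,0,0,0,0,0],[1,0,0,0,0,0,0],[1,0,0,0,0,0,0],[1,0,0,0,0,0,0],[1,0,0,0,0,0,0],[1,0,0,0,0,0,0],[1,0,0,0,0,0,0]]' && python3 -m handwheel '[[1,0,0,0,0,0,0],[1,0,0,0,0,0,0],[1,0,0,0,0,0,0],[1,0,0,0,0,0,0],[1,0,0,0,0,0,0],[1,0,0,0,0,0,0],[1,0,0,0,0,0,0],[1,0,0,0,0,0,0],[1,0,0,0,0,0,0],[1,0,0,0,0,0,0],[1,0,0,0,0,0,0],[1,0,0,0,0,0,0],[1,0,0,0,0,0,0],[1,0,0,0,0,0,0],[1,0,0,0,0,0,0],[1,0,0,0,0,0,0]]' && python3 - <<'E'
from rig import manip
import cv2
p=manip.camera('side');cv2.imwrite('pics/side4.png',p['image'])
E
```

```text
time: 11.0
ee_pos: [442.1, -265.5, 155.3]
eef_rot: [0.98, 0.197, -0.0, -0.0]
wrist_force: [0.1, -0.2, -0.2]
grip_width: -0.2
gripper_force: 0.0
time: 12.33
ee_pos: [442.2, -265.5, 155.3]
eef_rot: [0.98, 0.197, 0.0, 0.0]
wrist_force: [-0.5, 0.3, 0.6]
grip_width: -0.3
gripper_force: 0.0
```

View pics/side4.png

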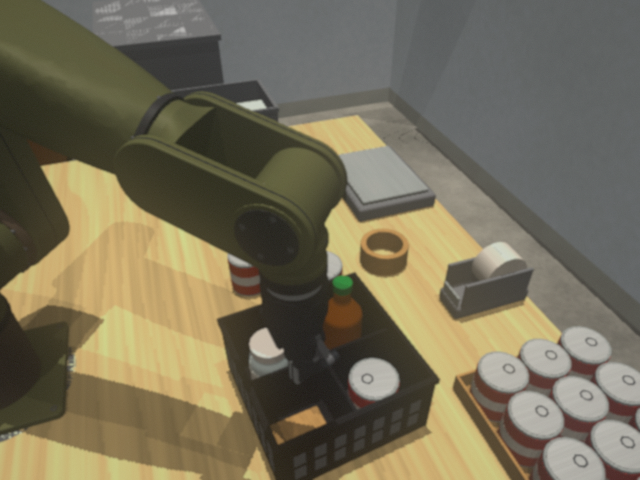

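The side view shows the tips at (297,380), above the mouth of the empty compartment, with nothing touched or moved. The dwell is done, so I'm handing in.

```bash
python3 -c "
from rig import manip
print(manip.hand_in())"
```

```text
the job is handed in; nothing more can be done
None
```

I pointed at the flat tin and then at the empty compartment for over 2 s each, handed in still pointing there at about 12 s, and saw no sign of contact or moved goods; the hand-in returned no verdict.

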